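# Set the compression clicks of a rear shock

### The job

Set the low-speed compression of the rear shock that is held in the vise: with a fingertip push the dial's lever clockwise (seen from above) to its closed stop, then push it back anticlockwise four clicks and leave it there, settled in the click. Only push the lever: do not pinch it or force it against its stop. Leave the rebound knob and the tools round the vise as they are.

Things in the scene. Friction and masses are not known exactly. Their poses are not given: they have to be found in the camera images.
- dial (a joint): compression dial, rad: 0 at the closed stop, growing anticlockwise (from above) as it opens. A detent holds each click, 0.524 rad apart: closed 0, clicks one to eight at 0.524 to 4.19 (open stop). Starts at click five to eight. About 5 N on the lever's outer half lifts it over the hump midway between clicks; past that it springs by itself into the next click and stays
- dial_axis (a point): point on the dial's upright axis at mid-height of its lever, 112 mm above the bench; z up, y along the shock to the eye next to the dial: the closed lever points along +y. The dial's dark knurled hub (34 mm across, top 104 mm above the bench) stands on a black 49 mm disc with nine white ticks, one a click, on the shock's square head
- lever_end (a point): middle of the lever's outer part, 36 mm from the axis, at mid-height; its x axis points outward along the lever. The lever is a bright upright blade 7 mm thick, from 7 mm behind the axis to a 9.6 mm round post ending 45 mm from it; it stands above the hub, from 104 to 120 mm above the bench, and nothing else around is that high
- rebound (a joint): angle of the rebound knob in rad, 0 at the start; a separate adjuster, to be left as it is
- rebound_top (a point): top centre of the rebound knob, a small bright knurled knob of 17 mm diameter on the far end of the shock, 181 mm from the dial, 89 mm above the bench
- hex_t_mid (a point): T-handled hex key lying on the bench, 156x86x19 mm; its middle; leave alone
- combi_wrench_mid (a point): combination wrench lying on the bench, 191x30x8 mm; its middle; leave alone
- syringe_mid (a point): bleed syringe lying on the bench, 29x150x29 mm; its middle; leave alone
- grease_jar_mid (a point): round grease jar standing on the bench, 54 mm in diameter, 70 mm high; its middle; leave alone
- needle_pliers_mid (a point): needle-nose pliers lying on the bench, 161x57x14 mm; their middle; leave alone
- vise: low grey vise bolted to the bench, with the shock, a dark cylinder 48 mm in diameter lying across it in black soft jaws (top 88 mm above the bench). Origin under the vise's middle on the bench top, axes as of dial_axis; the screw with its handle points to -x and reaches 153 mm; the shock reaches from -159 to +119 mm along y

How it is judged:
On the way, in this order (a step that is already met when the one before it is completed fails the run):
1. the dial is at its closed stop (value of joint dial below 0.12 rad), for 0.2 s.
2. the dial is four clicks open (value of joint dial between 1.94 and 2.25 rad), for 0.2 s.
At the end, for the whole second after the job is handed in: after having been at the closed stop, the dial rests four clicks open (2.09 rad, within 0.15 rad), not moving (all of step 2 and not (velocity of joint dial above 0.2 rad/s) and velocity of joint dial above -0.2 rad/s); the robot touches nothing.
It fails at once if the lever is pinched or forced: more than 30 N between the fingers and the shock with its dial and vise (contact force between the fingers and vise above 30 N).
It fails at once if the rebound knob is turned (value of joint rebound above 0.15 rad or value of joint rebound below -0.15 rad).
It fails at once if a tool on the bench is moved or lifted (distance of any of hex_t_mid, combi_wrench_mid, syringe_mid, grease_jar_mid, needle_pliers_mid from where it was at the start of the episode above 0.02 m).
It also fails if it takes over 58 s, if anything falls off the work surface, if the arm or the gripper's body presses on something with over 40 N, if the wrist force passes 120 N, or if a joint passes its speed limit or range.

### The arm

A 6-joint arm with a two-finger parallel gripper is mounted at the origin on a cart in front of the work surface, level with it; the furniture and walls round the work are solid. World frame = base frame: x ahead of the robot, y to its left, z up, the work surface at z = 0. Lengths are in m, angles in rad, forces in N, time in s.
With the tool pointing down it reaches from about 0.35 to 0.725 m from the base axis. Payload 6 kg.
Tool frame: the origin (TCP) lies on the centre line of the jaws, within the pads' length; the fingertips stand 25 mm ahead of it and the grasp point (between the pads) lies 6 mm ahead of it (arm.tips_ahead is the distance from the TCP to the fingertips, in m); z points along the fingers, y is the line along which they close (so a half turn about z gives the same grasp; the last joint's range is limited). The gripper opens to 85 mm and grips with 20 to 120 N. Pads are 22 mm wide; open, the fingers measure 114 mm over their backs; the gripper's body (76 mm by 85 mm) begins 54 mm behind the grasp point. The pads swing forward as they close: fully open they stand 13 mm farther back than shut.
Start: joints at [-0.962, 0.04, 0.085, 0, -1.615, -0.334], TCP at [0.163, -0.577, 0.256] pointing down, gripper open.
Joint ranges: [-2.56, 2.56], [-1.29, 2.01], [-1.08, 1.49], [-3.29, 1.98], [-2.81, -0.18], [-2.99, 2.99]. Speed limits (rad/s): [2.57, 2.57, 3.01, 3.14, 3.14, 3.14].

### API

Orientations are given as [roll, pitch, yaw] about the fixed x, y, z axes, in that order (R = Rz(yaw) Ry(pitch) Rx(roll)).
In Python, from plant import arm, cams, job gives the robot as it stands.
- The arm moves only by the shell command python3 -m jog 'ROWS' [OPENING] [FORCE]. ROWS is a JSON object of lists of equal length, an entry for each row: "offset": the shift along the tool's x, y, z in mm, a list of three; "twist": the turn, a rotation vector about the tool's x, y, z in degrees, a list of three. A call has exactly 5 rows; each row is the pose to reach, as a shift and turn from the pose commanded when the call began, along the tool's axes at that moment; what a row does not reach only later rows make up. A row lasts 1/10 s, in which the tool goes at most 50 mm and 8.59 degrees, less where a joint would pass 70% of its speed; a pose out of reach is approached as far as the arm can. A call with a gripper value outside its range is refused whole. OPENING is the opening, from -1 (shut) to 1 (fully open), so that 0 is half open, set as the call begins (- or left out, the last holds). The fingers move at their own pace and stop on an object; FORCE is the grip in N (left out, the last holds). Time passes only in rows, so rows that repeat a pose let the fingers close, or fill a call up. It gives the time, the measured TCP pose, the force, the opening and the grip force at its end, in the units of the state.
- arm.state(): the state, without advancing time (a new reading comes with each control period).
- cams.read_camera(name): name is "scene" or "top" or "wrist"; returns (picture, depth): 480x640x3 uint8, red, green, blue; 480x640 float32, m along the optical axis (not along the pixel's ray), 0 where there is no reading.
- cams.camera_params(name): a dict with "intrinsics" (3x3 intrinsics, pixels), "dist_coeffs" ([k1, k2, p1, p2, k3] as OpenCV has them; the pictures are not rectified), "T" (4x4, takes a point from camera to world coordinates); the wrist camera has in their place "T_tool_cam" (4x4, takes a point from camera to tool coordinates, whose origin is the TCP and whose axes are the flange's). Camera axes: x right, y up, looking along -z (the intrinsics and any distortion apply to the point x, -y, -z); pixel columns grow to the right and rows downward; lengths in m; the calibration is good to about 2 mm. A picture is of the moment at which its call begins: read the wrist's pose just before it. camera_params takes no time and is no camera call.
- job.close_job(): hands the job in; it is judged then, once.
The state is a dict: "time": time; "joint_positions": joint angles; "qvel": joint speeds; "tau": joint torques, N m; "position": TCP position; "ee_rot": TCP orientation; "force": force on the tool from outside, world axes, zero at the start; "moment": the same for the moment, N m; "opening": finger opening in m; "finger_force": force on a finger pad.
Only numpy, scipy, OpenCV 4.12 (cv2) and the standard library are available. Lean on these libraries where they do the work, as an engineer would, in place of code of your own. Each camera call takes 0.05 s, during which the arm holds its last target. There are 200 camera calls.

## Working session

There is one attempt and no reset: what is moved stays moved. The work goes in short steps, Python scripts to look and compute and a shell command to move; the robot and the scene stay as the last step left them, time stands still between calls to the robot, and variables do not carry over. Pictures are saved under pics/ and viewed, at most 10 in all, crops included, and the job is handed in when it is done.

```bash
mkdir -p pics; ls
python3 - <<'E'
from plant import arm,cams,job
import cv2
s=arm.state();print(s['time'],s['position'],s['ee_rot'],s['opening'],arm.tips_ahead)
for n in('top','scene'):
    p,d=cams.read_camera(n);cv2.imwrite(f'pics/{n}0.png',p[...,::-1]);c=cams.camera_params(n);print(n,c)
E
```

```text
pics
0.0 [ 0.16282503 -0.5771817   0.25525605] [ 3.13979888e+00 -6.50811519e-05 -2.86678385e+00] 0.08557349020344482 0.025
top {'intrinsics': array([[470.05955426,   0.        , 317.30103639],
       [  0.        , 470.05955426, 235.60484904],
       [  0.        ,   0.        ,   1.        ]]), 'dist_coeffs': array([-0.0647007,  0.       ,  0.       ,  0.       ,  0.       ]), 'T': array([[-0.00171502,  0.98031657, -0.19742462,  0.42207642],
       [-0.99994864, -0.00365322, -0.00945365,  0.00363859],
       [-0.00998881,  0.19739827,  0.98027249,  0.98901625],
       [ 0.        ,  0.        ,  0.        ,  1.        ]])}
scene {'intrinsics': array([[560.80592775,   0.        , 317.0942566 ],
       [  0.        , 560.80592775, 242.43620398],
       [  0.        ,   0.        ,   1.        ]]), 'dist_coeffs': array([0.01348115, 0.        , 0.        , 0.        , 0.        ]), 'T': array([[-0.62881775,  0.5100246 , -0.58690983, -0.17182984],
       [-0.7774446 , -0.39981899,  0.48551486,  0.65335729],
       [ 0.01296683,  0.76159024,  0.64792914,  0.93840425],
       [ 0.        ,  0.        ,  0.        ,  1.        ]])}
```

View pics/top0.png

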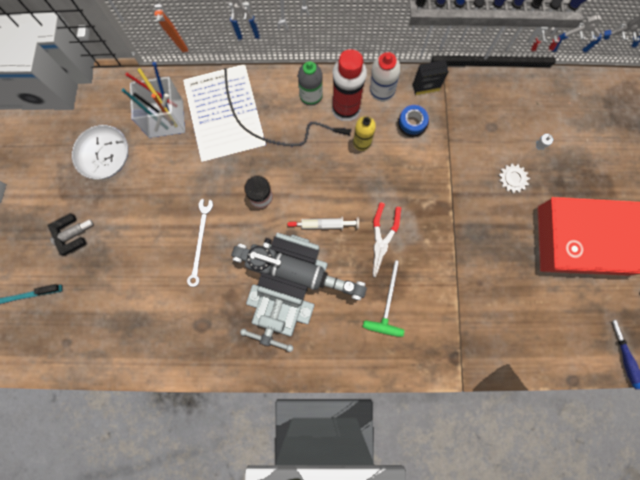

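View pics/scene0.png

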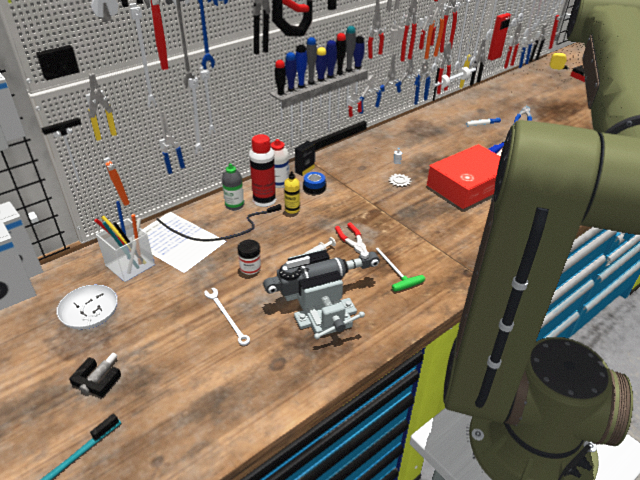

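The top view shows the dial around (262,258), the rebound knob at (349,287), the wrench at left, the jar at (258,192) and the syringe at (325,224). I'll enlarge the dial and compute positions.

```bash
cat > h.py <<'E'
import numpy as np,cv2
from plant import arm,cams
from scipy.spatial.transform import Rotation as R
def tool(s):
    T=np.eye(4);T[:3,:3]=R.from_euler('xyz',s['ee_rot']).as_matrix();T[:3,3]=s['position'];return T
def cast(n,uv,z,s=None):
    c=cams.camera_params(n);T=c['T'] if 'T' in c else tool(s)@c['T_tool_cam']
    q=cv2.undistortPoints(np.array(uv,float).reshape(-1,1,2),c['intrinsics'],c['dist_coeffs'])[:,0]
    d=np.c_[q[:,0],-q[:,1],-np.ones(len(q))]@T[:3,:3].T
    return T[:3,3]+d*((z-T[2,3])/d[:,2])[:,None]
E
python3 - <<'E'
from h import *
p=cv2.imread('pics/top0.png')
cv2.imwrite('pics/topc.png',cv2.resize(p[225:315,220:370],None,fx=5,fy=5,interpolation=cv2.INTER_CUBIC))
print(cast('top',[(349,287)],.089),cast('top',[(262,258)],.112),cast('top',[(258,184)],.07))
c=cams.camera_params('wrist');print(c)
E
```

```text
[[ 0.50287937 -0.04811639  0.089     ]] [[0.55593182 0.11666177 0.112     ]] [[0.71532072 0.13365391 0.07      ]]
{'intrinsics': array([[359.62307773,   0.        , 317.76342826],
       [  0.        , 359.62307773, 236.81961985],
       [  0.        ,   0.        ,   1.        ]]), 'dist_coeffs': array([-0.0613318,  0.       ,  0.       ,  0.       ,  0.       ]), 'T_tool_cam': array([[-3.40657115e-04,  9.61376238e-01,  2.75237374e-01,
         6.89343792e-02],
       [ 9.99999731e-01,  1.48630796e-04,  7.18532170e-04,
         9.04673302e-04],
       [ 6.49871004e-04,  2.75237545e-01, -9.61376030e-01,
        -1.18284605e-01],
       [ 0.00000000e+00,  0.00000000e+00,  0.00000000e+00,
         1.00000000e+00]])}
```

View pics/topc.png

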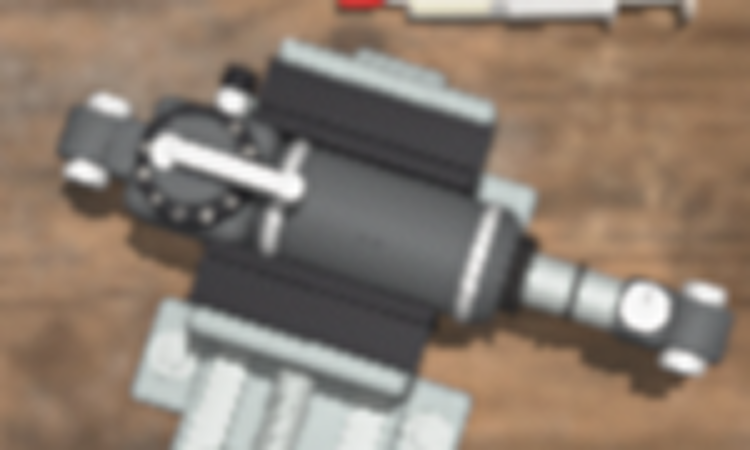

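The crop shows the lever at click six: its tail is at about crop (150,148) and the post at (298,188), pointing toward the rebound knob at (645,305). I'll check the sizes and plan the transit.

Run:
```python
from h import *
f=lambda x,y:(220+(x+.5)/5-.5,225+(y+.5)/5-.5)
P=cast('top',[f(168,153),f(304,189)],.112);r=cast('top',[f(645,303)],.089)[0]
a=P[0];print(P,r,np.linalg.norm(a[:2]-r[:2]),np.linalg.norm(P[1]-a))
d=a-r;print('y axis deg',np.degrees(np.arctan2(d[1],d[0])),'lever deg',np.degrees(np.arctan2(*(P[1]-a)[1::-1])))
s=arm.state();T=tool(s);print('offset to above axis, mm',1000*T[:3,:3].T@(np.r_[a[:2],.256]-s['position']))
```

```text
[[0.56132856 0.13348072 0.112     ]
 [0.54746026 0.08172162 0.112     ]] [ 0.50632437 -0.04739966  0.089     ] 0.1890586508175903 0.05358483372410992
y axis deg 73.08592902915038 lever deg -104.9994683752573
offset to above axis, mm [-5.76393901e+02  5.75899828e+02  2.29555637e-01]
```

```bash
Z='[0,0,0]'
python3 -m jog '{"offset":[[-28,28,0],[-56,56,0],[-84,84,0],[-112,112,0],[-142,142,0]],"twist":[[0,0,0],[0,0,0],[0,0,0],[0,0,0],[0,0,0]]}' -1 20
python3 -m jog '{"offset":[[-28,28,0],[-56,56,0],[-84,84,0],[-112,112,0],[-142,142,0]],"twist":[[0,0,0],[0,0,0],[0,0,0],[0,0,0],[0,0,0]]}'
python3 -m jog '{"offset":[[-28,28,0],[-56,56,0],[-84,84,0],[-112,112,0],[-142,142,0]],"twist":[[0,0,0],[0,0,0],[0,0,0],[0,0,0],[0,0,0]]}'
python3 -m jog '{"offset":[[-28,28,0],[-56,56,0],[-84,84,0],[-112,112,0],[-142,142,0]],"twist":[[0,0,-7],[0,0,-14],[0,0,-21],[0,0,-28],[0,0,-36]]}'
for i in 1 2; do :; done
python3 -m jog '{"offset":[[0,0,0],[0,0,0],[0,0,0],[0,0,0],[0,0,0]],"twist":[[0,0,-7],[0,0,-14],[0,0,-21],[0,0,-28],[0,0,-36]]}'
python3 -m jog '{"offset":[[0,0,0],[0,0,0],[0,0,0],[0,0,0],[0,0,0]],"twist":[[0,0,-7],[0,0,-14],[0,0,-21],[0,0,-28],[0,0,-36]]}'
python3 -m jog '{"offset":[[0,0,0],[0,0,0],[0,0,0],[0,0,0],[0,0,0]],"twist":[[0,0,-7],[0,0,-14],[0,0,-21],[0,0,-28],[0,0,-36]]}'
python3 -m jog '{"offset":[[0,0,0],[0,0,0],[0,0,0],[0,0,0],[0,0,0]],"twist":[[0,0,-7],[0,0,-14],[0,0,-21],[0,0,-28],[0,0,-36]]}'
python3 - <<'E'
from h import *
s=arm.state();print(s)
p,d=cams.read_camera('wrist');cv2.imwrite('pics/w1.png',p[...,::-1]);np.save('w1d.npy',d)
import json;json.dump({k:np.asarray(v).tolist() for k,v in s.items()},open('w1s.json','w'))
E
```

```text
time: 0.6
position: [0.2612, -0.4008, 0.2557]
ee_rot: [3.141, -0.0, -2.867]
force: [0.3, 0.2, -0.2]
opening: 0.0125
finger_force: 0.0
time: 1.1
position: [0.3594, -0.2256, 0.2561]
ee_rot: [3.141, 0.0, -2.867]
force: [1.3, -1.5, -0.1]
opening: 0.0001
finger_force: 0.0
time: 1.6
position: [0.4576, -0.0502, 0.2562]
ee_rot: [3.141, 0.0, -2.867]
force: [0.5, -1.0, 0.2]
opening: -0.0002
finger_force: 0.0
time: 2.1
position: [0.5558, 0.1248, 0.256]
ee_rot: [3.141, -0.0, -2.233]
force: [0.8, -0.8, 0.8]
opening: -0.0002
finger_force: 0.0
time: 2.6
position: [0.5552, 0.1234, 0.2557]
ee_rot: [3.141, -0.0, -1.605]
force: [0.6, -0.6, -1.0]
opening: 0.0003
finger_force: 0.0
time: 3.1
position: [0.5552, 0.1233, 0.2558]
ee_rot: [3.141, 0.0, -0.977]
force: [-1.2, -0.0, -0.3]
opening: 0.0003
finger_force: 0.0
time: 3.6
position: [0.5552, 0.1233, 0.2557]
ee_rot: [3.141, 0.001, -0.348]
force: [0.8, -0.2, -0.5]
opening: -0.0001
finger_force: 0.0
time: 4.1
position: [0.5552, 0.1234, 0.2557]
ee_rot: [-3.141, 0.001, 0.28]
force: [-0.5, 0.6, 0.6]
opening: 0.0001
finger_force: 0.0
{'time': 4.1, 'joint_positions': array([ 5.71157392e-01, -4.20571608e-02,  1.80143776e-03, -3.99086651e-04,
       -1.61557781e+00,  1.27967281e+00]), 'qvel': array([-7.58751076e-04,  1.12240647e-03, -1.69284305e-03,  1.93414630e-04,
        8.07220522e-04,  1.40020794e+00]), 'tau': array([-2.90228047e-03, -3.26100039e+01,  3.47425604e+01,  6.93212941e+00,
       -3.45675930e-03, -2.00934738e+00]), 'position': array([0.55520124, 0.12335251, 0.25574408]), 'ee_rot': array([-3.14147562e+00,  9.98483473e-04,  2.80051616e-01]), 'force': array([-0.45298651,  0.56586809,  0.55137045]), 'moment': array([ 0.00679651, -0.00320828, -0.00921392]), 'finger_force': 0.0, 'opening': 0.00012355167927266346}
```

View pics/w1.png

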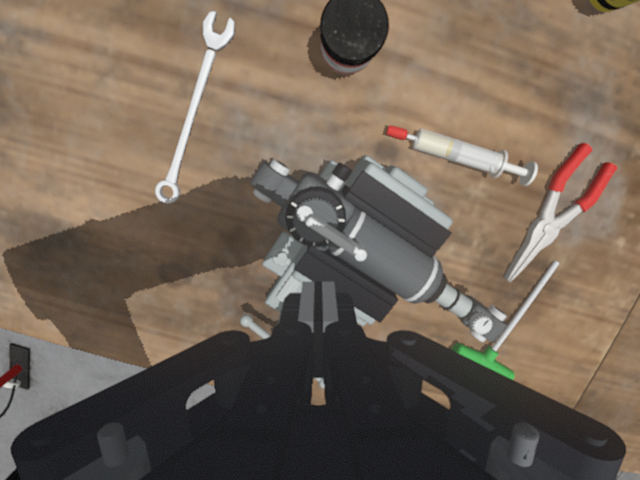

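The wrist view shows the lever from its tail near (305,213) to the post at (360,255), still at click six. The closed fingertips are at about (318,285) and the rebound knob is at (481,325). I'll mask by height for axis and lever and check the fingertip height.

Run:
```python
from h import *
import json
s=json.load(open('w1s.json'));d=np.load('w1d.npy');c=cams.camera_params('wrist');T=tool(s)@c['T_tool_cam']
v,u=np.mgrid[:480,:640];uv=np.c_[u.ravel(),v.ravel()].astype(float)
q=cv2.undistortPoints(uv.reshape(-1,1,2),c['intrinsics'],c['dist_coeffs'])[:,0];z=d.ravel()
W=(np.c_[q[:,0]*z,-q[:,1]*z,-z]@T[:3,:3].T+T[:3,3]).reshape(480,640,3)
for y in(278,284,290,300,320): print('tips',y,[np.round(W[y,x]*1000) .tolist() for x in(308,318,328)])
roi=np.zeros((480,640),bool);roi[160:300,250:400]=1
g=cv2.cvtColor(cv2.imread('pics/w1.png'),6)
m=(roi&(abs(W[...,2]-.119)<.006)&(g>120)).astype('uint8')
n,l,st,ce=cv2.connectedComponentsWithStats(m);k=1+st[1:,4].argmax();print(st[k])
pts=np.argwhere(l==k)[:,::-1];P=cast('wrist',pts,.12,s)[:,:2];print('median z',np.median(W[l==k][:,2]))
(cx,cy),wh,ang=cv2.minAreaRect((P*1000).astype(np.float32));print(cx,cy,wh)
e=P-P.mean(0);U=np.linalg.svd(e,full_matrices=False)[2][0];
rb=cast('wrist',[(481,325)],.089,s)[0,:2];U*=np.sign(U@(rb-P.mean(0)))
t=e@U;print('extent',t.min()*1e3,t.max()*1e3);tail=P.mean(0)+U*t.min();end=P.mean(0)+U*t.max()
print('lever deg',np.degrees(np.arctan2(U[1],U[0])),'axis from tail',tail+.007*U,'from end',end-.045*U)
a=(tail+end)/2-.019*U;print('axis',a,'rb dist',np.linalg.norm(a-rb),'y deg',np.degrees(np.arctan2(*(a-rb)[::-1])))
# disc by ticks / dark disc: hub top plane points
h=roi&(abs(W[...,2]-.104)<.004)&(g<110);Q=W[h][:,:2];print('hub',h.sum(),Q.mean(0),cv2.minEnclosingCircle((Q*1000).astype(np.float32)))
```

```text
tips 278 [[505.0, 118.0, 83.0], [507.0, 110.0, 83.0], [509.0, 102.0, 82.0]]
tips 284 [[565.0, 131.0, 238.0], [623.0, 144.0, 374.0], [567.0, 123.0, 238.0]]
tips 290 [[566.0, 131.0, 246.0], [566.0, 127.0, 244.0], [567.0, 124.0, 244.0]]
tips 300 [[565.0, 131.0, 253.0], [567.0, 127.0, 254.0], [568.0, 124.0, 254.0]]
tips 320 [[565.0, 131.0, 268.0], [567.0, 127.0, 269.0], [568.0, 124.0, 269.0]]
[305 215  62  46 688]
median z 0.12050646701745743
556.5587768554688 110.01341247558594 (52.703590393066406, 10.516894340515137)
extent -26.574679037747 26.088549323114
lever deg -108.10268732887981 axis from tail [0.56189079 0.12860034] from end [0.56168471 0.12796994]
axis [0.56178775 0.12828514] rb dist 0.18081616714145687 y deg 71.85413158046342
hub 601 [0.55734575 0.12985549] ((559.079345703125, 117.9576416015625), 27.76568603515625)
```

Axis (0.5618, 0.1283): the rebound distance is 180.8 mm (181 expected), lever length 52.7 mm and top height 0.1205, so all sizes fit. Fingertips check at 25 mm ahead. Next I'll compute the approach pose and the arc rows.

```bash
cat >> h.py <<'E'
AX=np.array([.5618,.1283])
def goto(psi,xy,z):
    "tool-frame offset mm & twist deg to reach tool-x heading psi with TCP at axis-relative (x,y) mm of the new tool frame"
    s=arm.state();T=tool(s);p=np.radians(psi);ex=np.array([np.cos(p),np.sin(p)]);ey=np.array([np.sin(p),-np.cos(p)])
    g=np.r_[AX+(xy[0]*ex+xy[1]*ey)/1e3,z];R2=np.c_[np.r_[ex,0],np.r_[ey,0],[0,0,-1]]
    print('t',s['time'],'offset',np.round(1e3*T[:3,:3].T@(g-s['position']),1),'twist',np.round(np.degrees(R.from_matrix(T[:3,:3].T@R2).as_rotvec()),2),'force',np.round(s['force'],1))
def where():
    s=arm.state();T=tool(s);psi=np.arctan2(T[1,0],T[0,0]);r=T[:2,:2].T@(s['position'][:2]-AX)*1e3
    print('t',s['time'],'psi',np.degrees(psi).round(1),'rel axis mm',r.round(1),'z',s['position'][2].round(4),'F',np.round(s['force'],1))
def arc(x,y,step,n=5):
    a=-np.array([x,y],float)
    for k in range(1,n+1):
        t=np.radians(step*k);print(k,step*k,np.round(a-np.array([[np.cos(t),-np.sin(t)],[np.sin(t),np.cos(t)]])@a,1))
E
python3 -c "
from h import *
goto(-18.1,(31,36),.2557);where()
arc(16,36,6);print();arc(-16,36,-6)"
```

```text
t 4.15 offset [12.8 44.4  0. ] twist [1.000e-02 6.000e-02 3.456e+01] force [ 0.2  0.3 -0. ]
t 4.15 psi 16.5 rel axis mm [-7.7  2.9] z 0.2558 F [ 0.2  0.3 -0. ]
1 6 [-3.9  1.5]
2 12 [-7.8  2.5]
3 18 [-11.9   3.2]
4 24 [-16.    3.4]
5 30 [-20.1   3.2]

1 -6 [3.9 1.5]
2 -12 [7.8 2.5]
3 -18 [11.9  3.2]
4 -24 [16.   3.4]
5 -30 [20.1  3.2]
```

```bash
python3 -m jog '{"offset":[[3,9,0],[5,18,0],[8,27,0],[10,36,0],[13,44,0]],"twist":[[0,0,7],[0,0,14],[0,0,21],[0,0,28],[0,0,34.5]]}' >/dev/null
python3 -m jog '{"offset":[[0,0,0],[0,0,15],[0,0,30],[0,0,45],[0,0,60]],"twist":[[0,0,0],[0,0,0],[0,0,0],[0,0,0],[0,0,0]]}' >/dev/null
python3 -m jog '{"offset":[[0,0,15],[0,0,30],[0,0,45],[0,0,55],[0,0,55]],"twist":[[0,0,0],[0,0,0],[0,0,0],[0,0,0],[0,0,0]]}'
python3 -c "
from h import *
goto(-18.1,(16,36),.133);where()
p,d=cams.read_camera('scene');cv2.imwrite('pics/s2.png',cv2.resize(p[200:350,220:420,::-1],None,fx=4,fy=4))"
```

```text
time: 5.65
position: [0.5791, 0.0843, 0.1392]
ee_rot: [3.14, 0.002, -0.327]
force: [-0.1, -0.3, -0.3]
opening: 0.0003
finger_force: 0.0
t 5.65 offset [-14.1  -0.3   6.2] twist [ 0.1   0.14 -0.66] force [-0.1 -0.3 -0.3]
t 5.65 psi -18.8 rel axis mm [30.5 36.1] z 0.1392 F [-0.1 -0.3 -0.3]
```

View pics/s2.png

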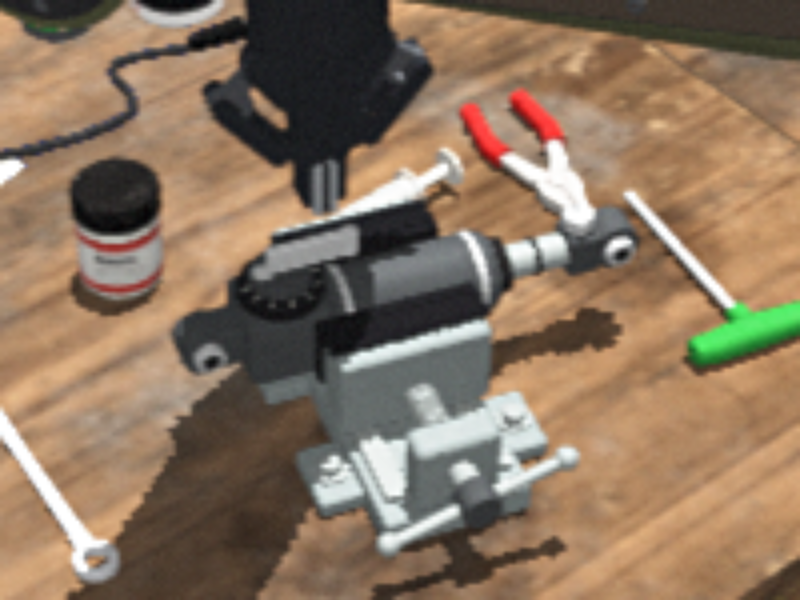

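```bash
python3 -m jog '{"offset":[[-2,0,3],[-5,0,6],[-8,0,6],[-11,0,6],[-13,0,6]],"twist":[[0,0,0],[0,0,0],[0,0,0],[0,0,0],[0,0,0]]}' | grep -E "pos|force:"
python3 -m jog '{"offset":[[-3.9,1.5,0],[-7.8,2.5,0],[-11.9,3.2,0],[-16,3.4,0],[-20.1,3.2,0]],"twist":[[0,0,6],[0,0,12],[0,0,18],[0,0,24],[0,0,30]]}'| grep -E "pos|force:"
python3 -c "
from h import *
where()"
python3 -m jog '{"offset":[[-3.9,1.5,0],[-7.8,2.5,0],[-11.9,3.2,0],[-16,3.4,0],[-20.1,3.2,0]],"twist":[[0,0,6],[0,0,12],[0,0,18],[0,0,24],[0,0,30]]}'| grep -E "pos|force:"
python3 -c "
from h import *
where();s=arm.state()
p,d=cams.read_camera('top');cv2.imwrite('pics/t3.png',cv2.resize(p[205:325,190:350,::-1],None,fx=4,fy=4))
p,d=cams.read_camera('scene');cv2.imwrite('pics/s3.png',cv2.resize(p[200:350,220:420,::-1],None,fx=4,fy=4))"
```

```text
position: [0.5673, 0.0889, 0.1357]
force: [0.2, 0.1, 0.0]
finger_force: 0.0
position: [0.5473, 0.0922, 0.1356]
force: [0.8, -0.3, 0.3]
finger_force: 0.0
t 6.7 psi -49.0 rel axis mm [17.7 34.7] z 0.1356 F [ 0.8 -0.3  0.3]
position: [0.5317, 0.1053, 0.1356]
force: [0.7, -0.1, -0.0]
finger_force: 0.7
t 7.2 psi -79.0 rel axis mm [16.9 34. ] z 0.1356 F [ 0.7 -0.1 -0. ]
```

View pics/s3.png

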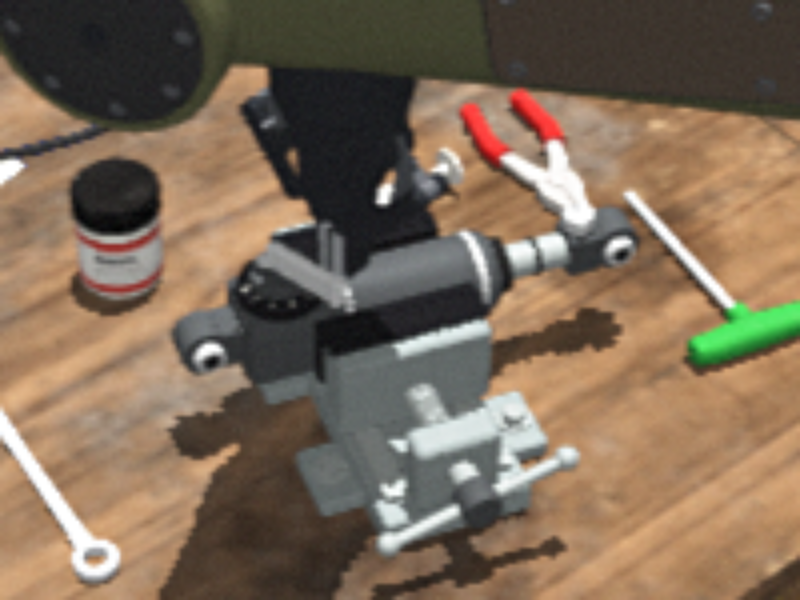

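The lever has turned clockwise ahead of the fingers (post at (345,300) in this crop), and the fingers follow it with low force. I'll continue.

```bash
python3 -m jog '{"offset":[[-3.9,1.5,0],[-7.8,2.5,0],[-11.9,3.2,0],[-16,3.4,0],[-20.1,3.2,0]],"twist":[[0,0,6],[0,0,12],[0,0,18],[0,0,24],[0,0,30]]}'| grep -E "force:"
python3 -c "
from h import *
where()"
python3 -m jog '{"offset":[[-3.9,1.5,0],[-7.8,2.5,0],[-11.9,3.2,0],[-16,3.4,0],[-20.1,3.2,0]],"twist":[[0,0,6],[0,0,12],[0,0,18],[0,0,24],[0,0,30]]}'| grep -E "force:"
python3 -c "
from h import *
where();goto(-138.1,(16,36),.1335)"
```

```text
force: [-0.5, -4.5, 0.0]
finger_force: 2.3
t 7.8 psi -108.8 rel axis mm [16.1 33.7] z 0.1354 F [-0.5 -4.5  0. ]
force: [-1.2, -3.6, 1.8]
finger_force: 1.7
t 8.3 psi -138.8 rel axis mm [15.4 34. ] z 0.1353 F [-1.2 -3.6  1.8]
t 8.3 offset [1.  1.8 1.8] twist [-0.01 -0.11 -0.73] force [-1.2 -3.6  1.8]
```

```bash
python3 -m jog '{"offset":[[-3.9,1.5,0],[-7.8,2.5,0],[-11.9,3.2,0],[-16,3.4,0],[-20.1,3.2,0]],"twist":[[0,0,6],[0,0,12],[0,0,18],[0,0,24],[0,0,30]]}'| grep -E "force:"
python3 -c "
from h import *
where();arc(16,36,4.5)"
python3 -m jog '{"offset":[[-2.9,1.1,0],[-5.8,2,0],[-8.9,2.8,0],[-11.9,3.2,0],[-14.7,3.4,0]],"twist":[[0,0,4.5],[0,0,9],[0,0,13.5],[0,0,18],[0,0,22]]}'
python3 -c "
from h import *
where();goto(-190,(16,36),.1335)
p,d=cams.read_camera('scene');cv2.imwrite('pics/s4.png',cv2.resize(p[200:350,220:420,::-1],None,fx=4,fy=4))"
```

```text
force: [-3.1, -2.1, 1.6]
finger_force: 1.6
t 8.8 psi -168.8 rel axis mm [14.6 34.8] z 0.1351 F [-3.1 -2.1  1.6]
1 4.5 [-2.9  1.1]
2 9.0 [-5.8  2.1]
3 13.5 [-8.8  2.7]
4 18.0 [-11.9   3.2]
5 22.5 [-15.    3.4]
time: 9.3
position: [0.5551, 0.1662, 0.1354]
ee_rot: [3.141, 0.0, 2.954]
force: [-0.2, -0.3, -0.0]
opening: 0.0002
finger_force: 0.0
t 9.3 psi 169.3 rel axis mm [13.6 36. ] z 0.1354 F [-0.2 -0.3 -0. ]
t 9.3 offset [ 2.8 -0.2  1.9] twist [ 0.01  0.   -0.75] force [-0.2 -0.3 -0. ]
```

View pics/s4.png

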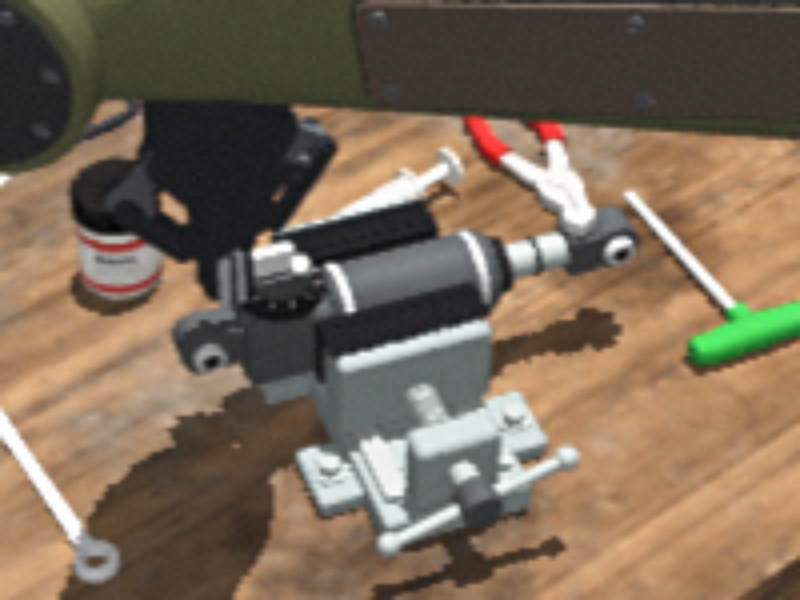

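The lever isn't where I expected: it looks short at (255–305,250–275), so not closed. I'll measure its angle numerically with the wrist depth.

```bash
cat >> h.py <<'E'
def world(n,s,d):
    c=cams.camera_params(n);T=c['T'] if 'T' in c else tool(s)@c['T_tool_cam']
    v,u=np.mgrid[:480,:640];q=cv2.undistortPoints(np.c_[u.ravel(),v.ravel()].astype(float).reshape(-1,1,2),c['intrinsics'],c['dist_coeffs'])[:,0];z=d.ravel()
    return (np.c_[q[:,0]*z,-q[:,1]*z,-z]@T[:3,:3].T+T[:3,3]).reshape(480,640,3)
def lever(n):
    "top surface of the lever: points 0.114..0.125 high within 55 mm of the axis, bright"
    s=arm.state();p,d=cams.read_camera(n);W=world(n,s,d);g=p.min(2)
    m=(d>0)&(abs(W[...,2]-.12)<.004)&(np.hypot(*(W[...,:2]-AX).transpose(2,0,1))<.05)
    P=(W[m][:,:2]-AX)*1e3;G=g[m];r=np.hypot(*P.T);A=np.degrees(np.arctan2(P[:,1],P[:,0]))
    print(n,'points',m.sum(),'bright',(G>110).sum())
    k=(r>15)&(G>110)
    h,_=np.histogram((A[k]-71.9)%360,bins=np.arange(0,361,15));print('dial-angle hist/15deg',h.tolist())
    if k.sum(): 
        c=P[k].mean(0);print('dial deg',(np.degrees(np.arctan2(c[1],c[0]))-71.9)%360,'rmax',r[k].max())
    return p,d,W,s
E
python3 -c "
from h import *
p=lever('wrist')[0];cv2.imwrite('pics/w5.png',p[...,::-1])
lever('scene');lever('top')"
```

```text
wrist points 917 bright 572
dial-angle hist/15deg [29, 30, 46, 0, 0, 0, 0, 0, 0, 0, 0, 0, 0, 0, 0, 0, 0, 0, 0, 0, 0, 0, 0, 0]
dial deg 31.59856940838756 rmax 49.5907010214054
scene points 58 bright 37
dial-angle hist/15deg [0, 0, 5, 3, 0, 0, 0, 0, 0, 0, 0, 0, 0, 0, 0, 0, 0, 0, 0, 0, 0, 0, 0, 0]
dial deg 43.249529866694786 rmax 49.95334677321786
top points 2 bright 0
dial-angle hist/15deg [0, 0, 0, 0, 0, 0, 0, 0, 0, 0, 0, 0, 0, 0, 0, 0, 0, 0, 0, 0, 0, 0, 0, 0]
```

View pics/w5.png

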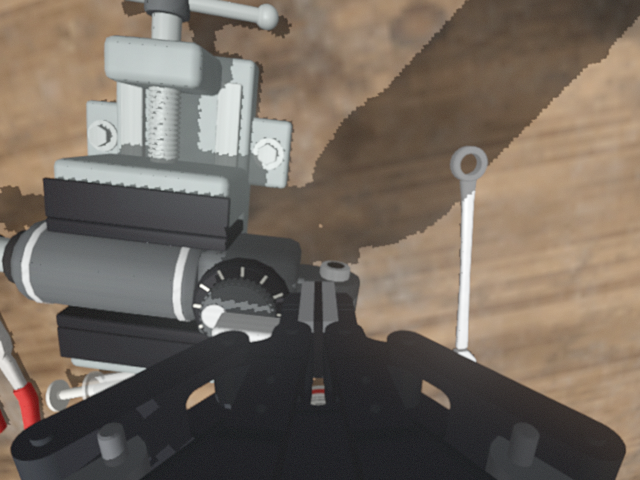

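The wrist view shows the lever's round pivot cap at (213,315). The blade runs right, parallel to the shock, and goes behind the fingers, so it looks closed with zero contact force. I'll back off, lift, and verify.

```bash
python3 -m jog '{"offset":[[4,0,0],[8,0,0],[9,0,-10],[9,0,-25],[9,0,-40]],"twist":[[0,0,0],[0,0,0],[0,0,0],[0,0,0],[0,0,0]]}' | grep force:
python3 -m jog '{"offset":[[-12,0,0],[-24,0,0],[-36,0,0],[-48,0,0],[-57,0,0]],"twist":[[0,0,0],[0,0,0],[0,0,0],[0,0,0],[0,0,0]]}' | grep force:
python3 -c "
from h import *
p,d,W,s=lever('wrist');where();goto(161.9,(-31,36),.133)
m=(abs(W[...,2]-.12)<.004)&(p.min(2)>110)&(np.hypot(*(W[...,:2]-AX).transpose(2,0,1))<.06)
n,l,st,ce=cv2.connectedComponentsWithStats(m.astype('uint8'))
for k in range(1,n):
  if st[k,4]>60:
    P=W[l==k][:,:2];print(st[k],P.mean(0)-AX,cv2.fitLine((P*1e3).astype(np.float32),2,0,.01,.01)[:2].ravel())
"
```

```text
force: [-0.2, -0.5, 0.5]
finger_force: 0.0
force: [-0.2, 0.5, 0.2]
finger_force: 0.0
wrist points 1607 bright 1605
dial-angle hist/15deg [680, 19, 0, 0, 0, 0, 0, 0, 0, 0, 0, 0, 0, 0, 0, 0, 0, 0, 0, 0, 0, 0, 0, 224]
dial deg 3.6856557288437557 rmax 43.965015886671665
t 10.55 psi 169.2 rel axis mm [-35.9  35.4] z 0.1741 F [-1.4 -0.  -0.8]
t 10.55 offset [ 0.5 -3.6 41.1] twist [-0.08 -0.06  7.29] force [-1.4 -0.  -0.8]
[ 227  195  106   29 1605] [0.00406665 0.01826801] [0.303675   0.95277566]
```

Closed is confirmed: the lever line is at 72.3° and the closed direction at 71.9°. Next is the other side, then pushing open.

```bash
python3 -m jog '{"offset":[[0,-2,0],[0.5,-3.6,10],[0.5,-3.6,22],[0.5,-3.6,33],[0.5,-3.6,41]],"twist":[[0,0,4],[0,0,7.3],[0,0,7.3],[0,0,7.3],[0,0,7.3]]}' | grep force:
python3 -m jog '{"offset":[[0,0,0],[3,0,0],[6,0,0],[9,0,0],[12,0,0]],"twist":[[0,0,0],[0,0,0],[0,0,0],[0,0,0],[0,0,0]]}' | grep force:
python3 -c "
from h import *
where();goto(161.9,(-17,36),.133)"
python3 -m jog '{"offset":[[3.9,1.5,0],[7.8,2.5,0],[11.9,3.2,0],[16,3.4,0],[20.1,3.2,0]],"twist":[[0,0,-6],[0,0,-12],[0,0,-18],[0,0,-24],[0,0,-30]]}' | grep force:
python3 -c "
from h import *
where()"
python3 -m jog '{"offset":[[3.9,1.5,0],[7.8,2.5,0],[11.9,3.2,0],[16,3.4,0],[20.1,3.2,0]],"twist":[[0,0,-6],[0,0,-12],[0,0,-18],[0,0,-24],[0,0,-30]]}' | grep force:
python3 -c "
from h import *
where();lever('wrist')"
```

```text
force: [0.4, 0.4, -0.2]
finger_force: 0.0
force: [0.3, -0.1, -0.7]
finger_force: 0.0
t 11.55 psi 162.0 rel axis mm [-17.1  36.5] z 0.1348 F [ 0.3 -0.1 -0.7]
t 11.55 offset [ 0.1 -0.5  1.8] twist [0.04 0.03 0.06] force [ 0.3 -0.1 -0.7]
force: [-0.1, 0.0, 0.2]
finger_force: 0.0
t 12.05 psi -167.8 rel axis mm [-17.3  35.8] z 0.1346 F [-0.1  0.   0.2]
force: [-0.7, 0.5, -0.2]
finger_force: 0.0
t 12.55 psi -137.8 rel axis mm [-17.2  35.3] z 0.1347 F [-0.7  0.5 -0.2]
wrist points 2950 bright 2665
dial-angle hist/15deg [0, 0, 0, 448, 1188, 47, 0, 0, 0, 0, 0, 0, 0, 0, 0, 0, 0, 0, 0, 0, 0, 0, 0, 0]
dial deg 62.471332351211174 rmax 45.28910590925258
```

```bash
python3 -m jog '{"offset":[[3.9,1.5,0],[7.8,2.5,0],[11.9,3.2,0],[16,3.4,0],[20.1,3.2,0]],"twist":[[0,0,-6],[0,0,-12],[0,0,-18],[0,0,-24],[0,0,-30]]}' | grep force:
python3 -c "
from h import *
where();lever('wrist')"
python3 -m jog '{"offset":[[2.9,1.1,0],[5.8,2,0],[8.9,2.8,0],[11.9,3.2,0],[14.7,3.4,0]],"twist":[[0,0,-4.5],[0,0,-9],[0,0,-13.5],[0,0,-18],[0,0,-22]]}' | grep force:
python3 -c "
from h import *
where();lever('wrist')"
```

```text
force: [-0.1, -0.6, -0.1]
finger_force: 0.0
t 13.1 psi -107.9 rel axis mm [-16.6  34.7] z 0.1346 F [-0.1 -0.6 -0.1]
wrist points 2977 bright 2679
dial-angle hist/15deg [0, 0, 0, 0, 3, 523, 1171, 18, 0, 0, 0, 0, 0, 0, 0, 0, 0, 0, 0, 0, 0, 0, 0, 0]
dial deg 91.91441199573151 rmax 45.707798864033926
force: [0.6, -0.7, -0.4]
finger_force: 0.0
t 13.65 psi -86.1 rel axis mm [-16.1  34.6] z 0.1346 F [ 0.6 -0.7 -0.4]
wrist points 2996 bright 2512
dial-angle hist/15deg [0, 0, 0, 0, 0, 1, 34, 1370, 142, 0, 0, 0, 0, 0, 0, 0, 0, 0, 0, 0, 0, 0, 0, 0]
dial deg 113.5034340433865 rmax 46.036799113075105
```

```bash
python3 -c "
from h import *
lever('wrist')"
python3 -m jog '{"offset":[[-4,0,0],[-10,0,0],[-16,0,0],[-16,0,-15],[-16,0,-40]],"twist":[[0,0,0],[0,0,0],[0,0,0],[0,0,0],[0,0,0]]}' | grep force:
python3 -m jog '{"offset":[[0,0,-10],[0,0,-20],[0,0,-40],[0,0,-40],[0,0,-40]],"twist":[[0,0,0],[0,0,0],[0,0,0],[0,0,0],[0,0,0]]}' 
python3 -c "
from h import *
p,d,W,s=lever('wrist');where()
m=(abs(W[...,2]-.12)<.004)&(p.min(2)>110)&(np.hypot(*(W[...,:2]-AX).transpose(2,0,1))<.06)
P=W[m][:,:2];print(P.mean(0)-AX,np.degrees(np.arctan2(*cv2.fitLine((P*1e3).astype(np.float32),2,0,.01,.01)[1::-1].ravel()))-71.9,'mod 180')
cv2.imwrite('pics/w9.png',p[...,::-1])"
```

```text
wrist points 2989 bright 2548
dial-angle hist/15deg [0, 0, 0, 0, 0, 2, 44, 503, 1053, 1, 0, 0, 0, 0, 0, 0, 0, 0, 0, 0, 0, 0, 0, 0]
dial deg 121.67685795353574 rmax 46.395659425679455
force: [0.8, 0.7, -0.6]
finger_force: 0.0
time: 14.75
position: [0.5251, 0.1578, 0.2142]
ee_rot: [3.142, 0.001, -1.502]
force: [0.4, -0.1, -1.1]
opening: -0.0
finger_force: 0.0
wrist points 1089 bright 1089
dial-angle hist/15deg [0, 0, 0, 0, 0, 0, 0, 228, 440, 2, 0, 0, 0, 0, 0, 0, 0, 0, 0, 0, 0, 0, 0, 0]
dial deg 122.12560341325974 rmax 45.97761338920423
t 14.8 psi -86.1 rel axis mm [-31.9  34.9] z 0.2134 F [ 0.1  0.4 -0.6]
[-0.02003184 -0.00533029] -59.662193 mod 180
```

View pics/w9.png

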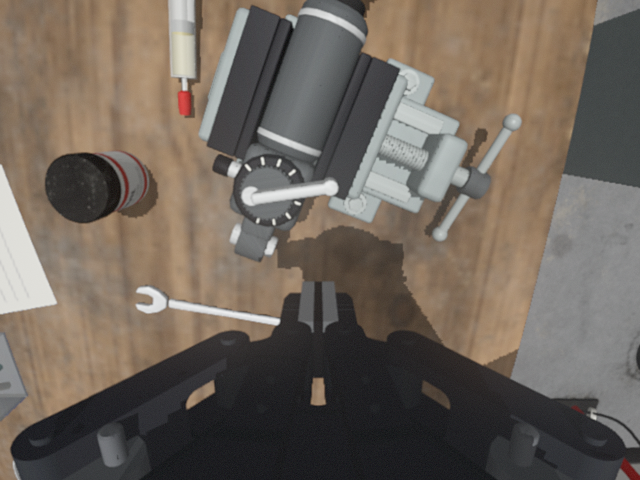

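The picture shows the lever from its cap (250,197) to the post (333,187), 120.3° open, which is click four. The fingers at (318,285) are well clear and the tools are untouched.

```bash
python3 -c "
from plant import job;print(job.close_job())"
```

```text
the job is handed in; nothing more can be done
None
```

The dial was pushed clockwise to its closed stop, then opened anticlockwise four clicks; it rests at about 120° (2.09 rad) with the arm clear, and the job is handed in.

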